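# Put the tall jars behind the low pots so the spice bin shuts

## Robot

A 6-joint arm with a two-finger parallel gripper is mounted at the origin on a cart in front of the work surface, level with it; the furniture and walls round the work are solid. World frame = base frame: x ahead of the robot, y to its left, z up, the work surface at z = 0. Lengths are in m, angles in rad, forces in N, time in s.
With the tool pointing down it reaches from about 0.3 to 0.825 m from the base axis. Payload 5.4 kg.
Tool frame: the origin (TCP) lies at the very end of the fingers, on their centre line; the grasp point (between the pads) lies 19 mm behind it; z points along the fingers, y is the line along which they close (so a half turn about z gives the same grasp; the last joint's range is limited). The gripper opens to 92 mm and grips with 3 to 60 N. Pads are 20 mm wide; open, the fingers measure 128 mm over their backs; the gripper's body (75 mm by 189 mm) begins 69 mm behind the grasp point.
Start: joints at [0.968, 0.158, 1.597, -0, 1.386, -0.21], TCP at [0.22, 0.531, 0.215] pointing down, gripper open.
Joint ranges: [-2.91, 2.91], [-0.94, 2.29], [0.18, 2.7], [-1.29, 4.43], [0.17, 2.64], [-3, 3]. Speed limits (rad/s): [2.57, 2.57, 3.14, 3.14, 3.14, 3.14].

## Interface

Orientations are given as a rotation vector (axis times angle).
In Python, from workcell import bot gives the robot as it stands. Calls block until the motion is done:
- bot.goto(position, orientation): joint-space move of the TCP to a pose.
- bot.line_to(position, rot=None, max_speed=0.15): straight line of the TCP; rot=None keeps the orientation; max_speed is the mean speed in m/s.
- bot.set_joints(angles): joint-space move.
- bot.set_gripper(opening, newtons=None): opening from 0.0 (shut) to 1.0 (fully open); newtons is the grip in N (None keeps the last); returns when the fingers have stopped.
- bot.hold(seconds).
- bot.inverse_kinematics(position, orientation): joint angles nearest the present ones, or None.
- bot.read_camera(name): name is "side" or "top"; returns a dict with "pixels" (420x560x3 uint8, blue, green, red), "fx", "fy", "cx", "cy" (pixels), "R" (3x3) and "t" (3): a world point X has camera coordinates R X + t. Camera axes: x right, y down, z forward; pixel columns grow to the right and rows downward; lengths in m; the calibration is good to about 2 mm. A picture is of the moment at which its call begins. There is no depth.
A pose or a line that the arm cannot do raises bot.MotionError and nothing moves.
- bot.job_done(): hands the job in; it is judged then, once.
Readings, each from a call of its own:
- bot.current_clock(): time.
- bot.current_joints(): joint angles.
- bot.current_joint_vel(): joint speeds.
- bot.current_effort(): joint torques, N m.
- bot.current_ee_pos(): TCP position.
- bot.current_tool_rot(): TCP orientation.
- bot.current_contact_force(): force on the tool from outside, world axes, zero at the start.
- bot.current_ft_torque(): the same for the moment, N m.
- bot.current_opening(): opening from 0.0 (shut) to 1.0 (fully open).
- bot.current_grip_force(): force on a finger pad.
Only numpy, scipy, OpenCV 4.12 (cv2) and the standard library are available. Lean on these libraries where they do the work, as an engineer would, in place of code of your own. Each camera call takes 0.05 s, during which the arm holds its last target. There are 200 camera calls.

## Task

The slanting clear cover of the spice bin will not shut, because the two tall spice jars stand in its front cups and the low salt and pepper pots in the back cups. Raise the cover until it stands up by itself, make each jar change places with the pot directly behind it (left pair stays left, right pair stays right; the near part of the chopping board has room to put one down meanwhile), with all four standing upright in their cups. Then close the cover fully and let go, and leave the garlic and the peeler on the board where they are.

Things in the scene. Friction and masses are not known exactly. Their poses are not given: they have to be found in the camera images.
- spice_bin: Fixed pale wooden spice bin, 190 (x) x 216 (y) mm. Origin: underside centre; x to its back, y to its left, z up. Round cups 62 across, floor z=8, rim z=18 mm: front ones at x=-36, y=+50/-50, back ones at x=+36, y=+50/-50. Cheeks (inside y=+-100) slope from 152 high at the back to 78 in front; front rail 32. Under the closed cover 105 mm things fit only in the back cups.
- cover (a joint): Cover hinge, rad: 0 closed (cover slopes 0.374 down to the front), grows as the front edge rises, 1.94 vertical, stop 2.3. Hinge line along the bin's y at x=+94, z=+151 mm (bin frame). Stiff: stays where left (friction 0.36 N m; about 4 N at the handle to raise, 1 to 3 N to lower). Starts at 0.4 to 0.75.
- cover_handle (a point): Middle of the cover's steel handle bar: round, 10 mm thick, 72 long, parallel to the bin's y; 170 mm from the hinge along the clear 4 mm panel, 48 mm above its underside (39 mm free under the bar), on its outer face. Wooden front edge 8 mm thick, 190 mm from the hinge. On the far side once the cover stands. Pinch it from above, across the bin's x: it turns between the fingers.
- brown_jar: Spice jar with a brown and cream label and a brown cap top, 41 mm across and 105 mm tall, straight-sided, with a dark screw cap on its top 20 mm; about 0.11 kg. Origin: centre of its underside, z up. It starts upright in a front cup of the bin.
- blue_jar: Spice jar with a dark blue label and a black cap top, 41 mm across and 105 mm tall, straight-sided, with a dark screw cap on its top 20 mm; about 0.11 kg. Origin: centre of its underside, z up. It starts upright in a front cup of the bin.
- salt_pot: White ceramic shaker, 42 mm across, 77 mm tall, waisted a little (about 40 mm) below a rounded top; about 0.14 kg. Origin: centre of its underside, z up. It starts upright in a back cup of the bin.
- pepper_pot: Black ceramic shaker, 42 mm across, 77 mm tall, waisted a little (about 40 mm) below a rounded top; about 0.14 kg. Origin: centre of its underside, z up. It starts upright in a back cup of the bin.
- board: Fixed wooden chopping board, 230 (x) x 340 (y) x 21 mm, left or right of the bin. Origin: centre of its underside, top at z=21 mm. It lies with its long side fore and aft; the half nearer the robot is free, the garlic and the peeler lie on the far half.
- garlic: Garlic bulb, 60 mm across, 59 mm tall, loose on the far half of the board; to be left alone. Origin: centre of its underside.
- peeler: Yellow-handled peeler, 170 x 25 x 18 mm, loose on the far half of the board; to be left alone. Origin: under its middle, its length along its x.
Not all that is in view belongs to the job. What is shaped like the blue_jar but green is not meant.

How it is judged:
On the way, in this order (a step that is already met when the one before it is completed fails the run):
1. the cover is raised until it stands up (hinge above 1.7) (value of joint cover above 1.7 rad), for 0.2 s.
2. each jar and the pot that stood behind it have changed places, upright in their cups (x of brown_jar in the frame of spice_bin between 0.022 and 0.05 m and (y of brown_jar in the frame of spice_bin between 0.036 and 0.064 m or y of brown_jar in the frame of spice_bin between -0.064 and -0.036 m) and z of brown_jar in the frame of spice_bin between 0.004 and 0.012 m and distance of each of brown_jar, blue_jar, salt_pot, pepper_pot from where it was at the start of the episode below 0.097 m and angle between each of brown_jar, blue_jar, salt_pot, pepper_pot's own z axis and vertical below 0.08 rad and x of blue_jar in the frame of spice_bin between 0.022 and 0.05 m and (y of blue_jar in the frame of spice_bin between 0.036 and 0.064 m or y of blue_jar in the frame of spice_bin between -0.064 and -0.036 m) and z of blue_jar in the frame of spice_bin between 0.004 and 0.012 m and x of salt_pot in the frame of spice_bin between -0.05 and -0.022 m and (y of salt_pot in the frame of spice_bin between 0.036 and 0.064 m or y of salt_pot in the frame of spice_bin between -0.064 and -0.036 m) and z of salt_pot in the frame of spice_bin between 0.004 and 0.012 m and x of pepper_pot in the frame of spice_bin between -0.05 and -0.022 m and (y of pepper_pot in the frame of spice_bin between 0.036 and 0.064 m or y of pepper_pot in the frame of spice_bin between -0.064 and -0.036 m) and z of pepper_pot in the frame of spice_bin between 0.004 and 0.012 m and linear speed of each of brown_jar, blue_jar, salt_pot, pepper_pot below 0.02 m/s), for 0.2 s.
3. the cover is fully closed (value of joint cover below 0.05 rad), for 0.2 s.
At the end, for the whole second after the job is handed in: Jars upright at rest in the back cups, pots in the front cups, each within 14 mm of the cup centre in x and y, on its floor, and in its starting left or right column (moved under 97 mm); cover below 0.05 rad; garlic and peeler within 30 mm of their start (all of step 2 and distance of each of garlic, peeler from where it was at the start of the episode below 0.03 m and value of joint cover below 0.05 rad); the robot touches nothing.
It fails at once if a jar or pot is knocked over (angle between any of brown_jar, blue_jar, salt_pot, pepper_pot's own z axis and vertical above 0.8 rad).
It fails at once if the garlic or the peeler is shifted more than 30 mm (distance of any of garlic, peeler from where it was at the start of the episode above 0.03 m).
It also fails if it takes over 144 s, if anything falls off the work surface, if the arm or the gripper's body presses on something with over 40 N, if the wrist force passes 120 N, or if a joint passes its speed limit or range.

## Working session

There is one attempt and no reset: what is moved stays moved. The work goes in short steps, each a Python script; the robot and the scene stay as the last script left them, time stands still between calls to the robot, and variables do not carry over. Pictures are saved under pics/ and viewed, at most 14 in all, crops included, and the job is handed in when it is done.

```bash
mkdir -p pics; ls
python3 - <<'E'
from workcell import bot
import cv2
for n in("top","side"):
    c=bot.read_camera(n); cv2.imwrite(f"pics/{n}0.png",c["pixels"])
    print(n,c["fx"],c["fy"],c["cx"],c["cy"],c["R"],c["t"])
print(bot.current_clock(),bot.current_tool_rot())
E
```

```text
pics
top 413.7216114717372 413.7216114717372 281.14854823800795 210.15577321588844 [[-0.32655888 -0.94511024 -0.01122181]
 [-0.72937469  0.25953257 -0.63297347]
 [ 0.60114213 -0.1985182  -0.77409215]] [0.22711079 0.4554346  0.71239399]
side 513.6928814651191 513.6928814651191 276.9566964125568 209.35391579522494 [[ 0.76509052 -0.64389208  0.0062827 ]
 [-0.41348177 -0.49874341 -0.76176626]
 [ 0.49362872  0.58022237 -0.6478215 ]] [-0.36275575  0.36052014  0.91401465]
0.1 [-6.12886059e-01 -3.08055889e+00  2.41669812e-03]
```

View pics/top0.png

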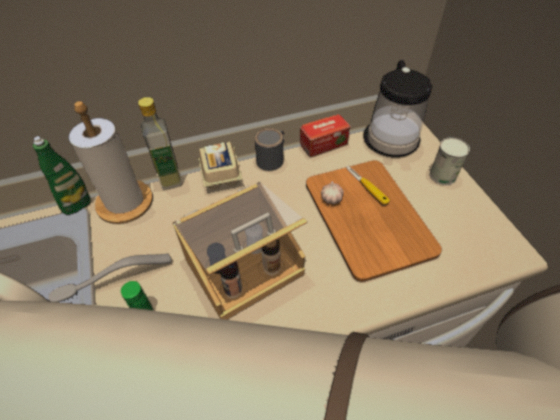

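View pics/side0.png

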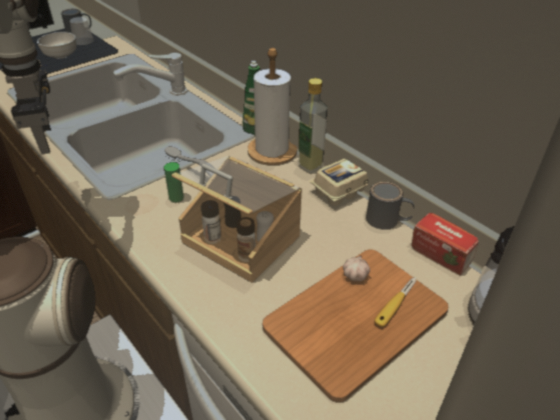

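Top view: bin around (240,250), with two tall jars at (230,275) and (270,252), the handle at (252,225) and the board at (372,218) to the bin's right. The garlic is at (332,194) and the peeler at (372,188). Look-alikes: the green jar at top (135,295) / side (174,182) is not meant. The dark mug is at (269,148) and the tin at (449,160). Next, one close crop of each view.

Run:
```python
import cv2
a=cv2.imread("pics/top0.png")[175:325,165:315]; b=cv2.imread("pics/side0.png")[150:280,170:310]
cv2.imwrite("pics/ct.png",cv2.resize(a,(600,600),interpolation=cv2.INTER_CUBIC))
cv2.imwrite("pics/cs.png",cv2.resize(b,None,fx=4.5,fy=4.5,interpolation=cv2.INTER_CUBIC))
```

```text
(no output)
```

View pics/ct.png

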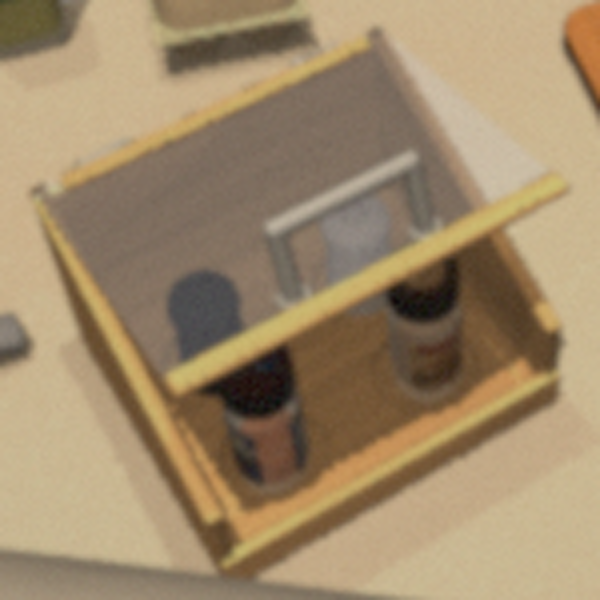

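View pics/cs.png

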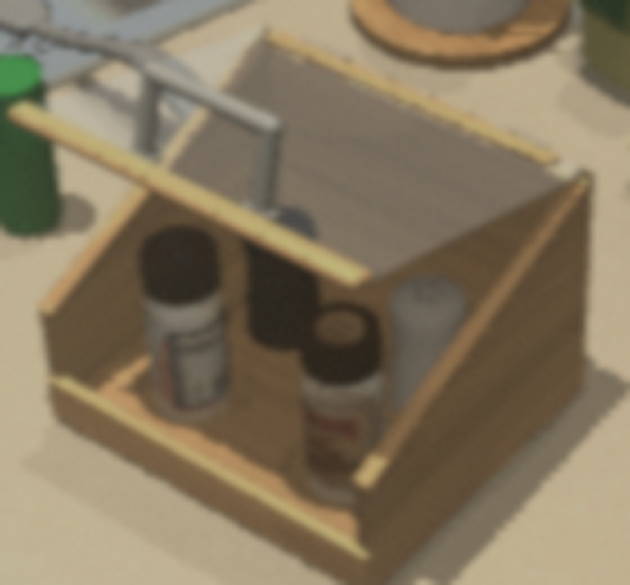

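The crops show the brown jar front right with the salt pot behind it, and the blue jar (black cap) front left with the pepper pot behind it. Now fit the bin pose, cover angle and board from keypoints.

```bash
cat > h.py <<'E'
from workcell import bot
import numpy as np, cv2, json, os
from scipy.spatial.transform import Rotation as Rn
from scipy.optimize import least_squares
CAM={"top":(413.72161,281.14855,210.15577,np.array([[-0.32655888,-0.94511024,-0.01122181],[-0.72937469,0.25953257,-0.63297347],[0.60114213,-0.1985182,-0.77409215]]),np.array([0.22711079,0.4554346,0.71239399])),
"side":(513.69288,276.9567,209.35392,np.array([[0.76509052,-0.64389208,0.0062827],[-0.41348177,-0.49874341,-0.76176626],[0.49362872,0.58022237,-0.6478215]]),np.array([-0.36275575,0.36052014,0.91401465]))}
def proj(n,X):
    f,cx,cy,R,t=CAM[n]; p=np.asarray(X)@R.T+t
    return np.stack([f*p[...,0]/p[...,2]+cx,f*p[...,1]/p[...,2]+cy],-1)
def ray(n,uv,z):
    f,cx,cy,R,t=CAM[n]; C=-R.T@t; d=R.T@np.array([(uv[0]-cx)/f,(uv[1]-cy)/f,1]); return C+d*(z-C[2])/d[2]
def cov(q,d,h,y=0):
    a=.374-q; return np.array([.094-d*np.cos(a)-h*np.sin(a),y,.151-d*np.sin(a)+h*np.cos(a)])
def w(P,X):
    c,s=np.cos(P[2]),np.sin(P[2]); X=np.asarray(X); return np.array([P[0]+c*X[0]-s*X[1],P[1]+s*X[0]+c*X[1],X[2]])
if os.path.exists("pose.json"): P=np.array(json.load(open("pose.json")))
def snap(n,name,box=None,k=1):
    im=bot.read_camera(n)["pixels"]
    if box: im=im[box[1]:box[3],box[0]:box[2]]
    cv2.imwrite("pics/"+name,cv2.resize(im,None,fx=k,fy=k,interpolation=cv2.INTER_CUBIC))
E
cat > fit.py <<'E'
from h import *
T=lambda u,v:(165+u/4,175+v/4)
S=lambda u,v:(170+u/4.5,150+v/4.5)
obs=[("top",T(222,562),(-.095,.108,.032)),("top",T(558,378),(-.095,-.108,.032)),("top",T(212,520),(-.095,.108,.078)),("top",T(560,330),(-.095,-.108,.078)),
("top",T(40,195),(.095,.108,.152)),("top",T(377,33),(.095,-.108,.152)),
("side",S(368,555),(-.095,-.108,.032)),("side",S(53,380),(-.095,.108,.032)),("side",S(380,465),(-.095,-.108,.078)),("side",S(42,312),(-.095,.108,.078)),("side",S(590,175),(.095,-.108,.152)),("side",S(265,35),(.095,.108,.152)),("side",S(585,392),(.095,-.108,0))]
hb=[("top",T(268,230),1),("top",T(415,158),-1),("side",S(278,128),-1)]
def res(p,q=True):
    r=[proj(n,w(p,X))-uv for n,uv,X in obs]
    r+=[proj(n,w(p,cov(p[3],.17,.048,s*.036)))-uv for n,uv,s in hb]
    return np.ravel(r)
s=least_squares(res,[.6,0.1,.3,.6],loss="soft_l1")
print(s.x); print(np.round(res(s.x).reshape(-1,2),1))
json.dump(list(s.x),open("pose.json","w")); p=s.x
for n,uv in (("top",(308,188)),("top",(378,162)),("top",(437,240)),("top",(361,274)),("side",(265,322)),("side",(340,390)),("side",(447,300)),("side",(370,252))): print(n,ray(n,uv,.021))
print("handle",w(p,cov(p[3],.17,.048)))
for X in((-.036,.05,.113),(-.036,-.05,.113),(.036,.05,.085),(.036,-.05,.085)): print(w(p,X),(proj("top",w(p,X))-[165,175])*4,(proj("side",w(p,X))-[170,150])*4.5)
E
python3 fit.py
```

```text
[0.49622227 0.16111827 0.24018386 0.61170307]
[[ 0.1  0.9]
 [ 0.7 -1.8]
 [-0.2  1.4]
 [ 0.9 -0.9]
 [-3.1 -2.4]
 [ 0.2 -2.9]
 [-0.2  0.7]
 [-1.5 -0.6]
 [-3.4  6.1]
 [-1.4  0.1]
 [ 1.1 -0.9]
 [ 0.4 -2.2]
 [-0.1 -0.4]
 [ 0.8 -0.9]
 [-2.1  0.1]
 [ 0.2  0.9]]
top [ 0.66424369 -0.0655809   0.021     ]
top [ 0.69021429 -0.28778717  0.021     ]
top [ 0.40221726 -0.29620537  0.021     ]
top [ 0.37801811 -0.08247688  0.021     ]
side [ 0.37617754 -0.07857691  0.021     ]
side [ 0.38521476 -0.28211397  0.021     ]
side [ 0.70797795 -0.28075139  0.021     ]
side [ 0.6896143  -0.07977762  0.021     ]
handle [0.438025   0.14686508 0.23768036]
[0.44936161 0.20111925 0.113     ] [249.81931927 350.3129667 ] [191.7114024  244.21959428]
[0.47314973 0.10398983 0.113     ] [414.40919947 263.13964107] [344.80995945 321.9695236 ]
[0.5192948 0.2182467 0.085    ] [193.99113971 284.3635591 ] [285.04415973 215.35145765]
[0.54308292 0.12111728 0.085     ] [350.09618783 205.06413488] [433.61616875 287.96076405]
```

```bash
cat >> h.py <<'E'
def rot(tilt=0,closing="x",sgn=1):
    c,s=np.cos(P[2]),np.sin(P[2]); bx=np.array([c,s,0]); by=np.array([-s,c,0]); bz=np.array([0,0,1.])
    z=-np.cos(tilt)*bz+np.sin(tilt)*bx
    y=sgn*(bx if closing=="x" else by)
    return Rn.from_matrix(np.stack([np.cross(y,z),y,z],1)).as_rotvec()
E
python3 - <<'E'
from h import *
q=P[3]
for cl,tl,pts in (("x",0,[cov(q,.17,.048),cov(1.95,.17,.048)+[0,0,.1],cov(1.95,.17,.048),cov(0,.17,.048)]),("y",.374,[(-.036,.05,.07),(.036,.05,.06),(.036,-.05,.25),(-.036,-.05,.2)])):
  for s in(1,-1):
    print(cl,s)
    for X in pts:
        j=bot.inverse_kinematics(w(P,X)-[0,0,.019],rot(tl,cl,s)); print(None if j is None else np.round(j,2))
    if cl=="y": print(bot.inverse_kinematics(np.array([.45,-.17,.08]),rot(tl,cl,s)))
for n,uv in (("top",(125,200)),("side",(272,152)),("side",(308,165)),("top",(165,185)),("side",(338,195)),("top",(135,312))): print(uv,ray(n,uv,0))
E
```

```text
x 1
[ 0.06 -0.15  1.9   0.    1.39 -0.18]
[ 0.12  0.36  0.99  0.    1.79 -0.12]
[ 0.12  0.35  1.2   0.    1.59 -0.12]
[ 0.05 -0.09  2.06  0.    1.17 -0.19]
x -1
[ 0.06 -0.15  1.9   0.    1.39  2.96]
None
None
[ 0.05 -0.09  2.06  0.    1.17  2.95]
y 1
[ 0.15 -0.12  2.28  0.06  0.6  -1.7 ]
[ 0.17  0.1   2.1   0.05  0.58 -1.68]
[-0.06 -0.21  1.97  0.13  1.03 -1.92]
[-0.12 -0.38  2.2   0.16  0.97 -2.  ]
[-0.84558941 -0.1444404   2.23650001  0.42068126  0.9131399  -2.89338259]
y -1
[ 0.15 -0.12  2.28  0.06  0.6   1.44]
[0.17 0.1  2.1  0.05 0.58 1.46]
[-0.06 -0.21  1.97  0.13  1.03  1.22]
[-0.12 -0.38  2.2   0.16  0.97  1.14]
[-0.84558941 -0.1444404   2.23650001  0.42068126  0.9131399   0.24821006]
(125, 200) [ 8.06959418e-01  4.07390819e-01 -1.11022302e-16]
(272, 152) [0.79748688 0.40735479 0.        ]
(308, 165) [8.35337527e-01 2.88971513e-01 1.11022302e-16]
(165, 185) [8.25804125e-01 2.96552337e-01 1.11022302e-16]
(338, 195) [8.03225856e-01 1.34747881e-01 1.11022302e-16]
(135, 312) [0.46653645 0.41910029 0.        ]
```

Run:
```python
from h import *
H=w(P,cov(P[3],.17,.048)); r=rot(0,"x")
bot.set_gripper(1.0)
bot.goto(H+[0,0,.12],r); bot.line_to(H+[0,0,-.014],max_speed=.12)
print(bot.current_clock(),bot.current_contact_force())
snap("side","s1.png",(170,60,370,210),4); snap("top","t1.png",(165,125,345,325),3)
```

```text
3.2833 [0.02580786 0.52543148 0.03078193]
```

View pics/s1.png

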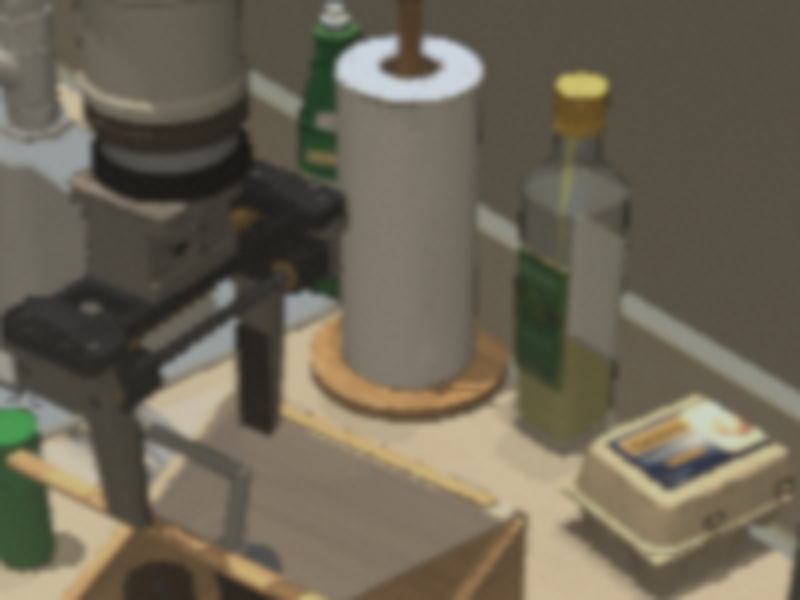

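The two fingertips are at (130,520) and (258,430), straddling the handle bar, which runs (150,425)–(243,470), so the handle is inside the jaws. Grip gently, then raise along the arc while watching the force.

Run:
```python
from h import *
r=rot(0,"x"); q0=P[3]
p0=bot.current_ee_pos(); bot.line_to(p0-[0,0,.003])
bot.set_gripper(0.0,12)
print("grip",bot.current_opening()*92,bot.current_contact_force())
p0=np.array(bot.current_ee_pos()); h0=w(P,cov(q0,.17,.048)); off=p0-h0
for q in np.linspace(q0,1.96,15)[1:]:
    bot.line_to(w(P,cov(q,.17,.048))+off,max_speed=.1)
    f=np.array(bot.current_contact_force()); bx=np.array([np.cos(P[2]),np.sin(P[2]),0])
    print(round(q,2),np.round(f,1),round(bot.current_opening()*92,1))
    a=.374-q; rad=bx*-np.cos(a)+np.array([0,0,-np.sin(a)])  # radial dir
    off=off+np.clip(f@rad*3e-4,-.003,.003)*rad*abs(np.cos(a))
    if np.linalg.norm(f)>45: break
print(bot.current_clock(),off)
snap("side","s2.png",(150,60,350,270),3)
```

```text
grip 9.337308274577543 [-17.07999596  -5.62188722  10.9464004 ]
0.71 [ 0.7 -0.5 -0.1] 9.6
0.8 [ 0.9 -0.8 -0.1] 9.3
0.9 [ 0.6 -0.3  1.6] 9.4
1.0 [ 0.8 -0.2  1.7] 9.4
1.09 [-0.3 -1.5  1.1] 9.5
1.19 [ 1.3 -0.9  0.8] 9.2
1.29 [ 0.1 -0.1  2.2] 9.4
1.38 [ 0.7 -1.6  1.1] 9.7
1.48 [ 0.8 -0.4  2.4] 9.6
1.57 [ 1.9 -0.3  2.5] 9.3
1.67 [ 0.6 -1.1  1.7] 9.5
1.77 [ 1.3 -1.6  0.4] 9.1
1.86 [ 2.5 -0.5  0. ] 9.7
1.96 [ 1.1 -0.9 -1.4] 9.7
9.2667 [-0.00420638 -0.00110453 -0.01546427]
```

View pics/s2.png

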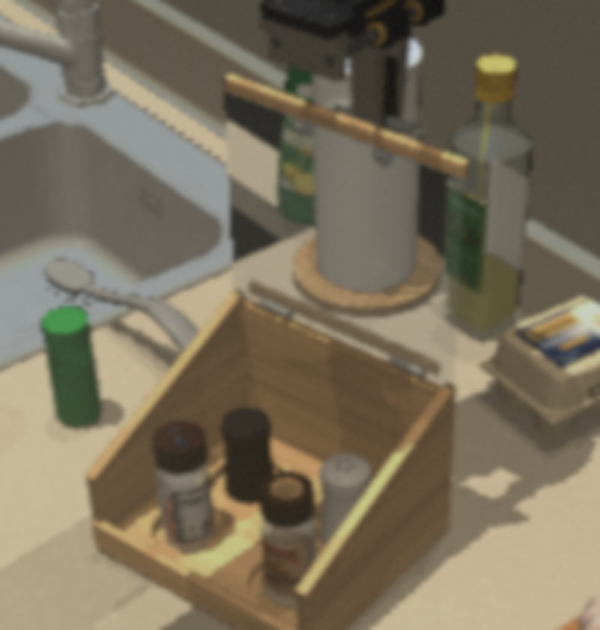

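The cover stands upright with the gripper behind its top edge at (365,130), and all four items are visible. Release, park and measure the items.

Run:
```python
from h import *
bot.set_gripper(.29)
p=np.array(bot.current_ee_pos()); bot.line_to(p+[0,0,.11],max_speed=.2)
bot.line_to(w(P,(-.08,.0,.42)),max_speed=.25)
bot.goto(np.array([.22,.50,.35]),rot(.374,"y",-1))
print(bot.current_clock())
snap("top","t3.png",(175,150,325,330),4); snap("side","s3.png",(170,145,330,285),5)
a=cv2.imread("pics/t3.png");b=cv2.imread("pics/s3.png")
cv2.imwrite("pics/t3.png",cv2.resize(a,(600,600*a.shape[0]//a.shape[1]))[:600] if 0 else a[:600])
cv2.imwrite("pics/s3.png",b[:600,:800])
```

```text
13.7417
```

View pics/t3.png

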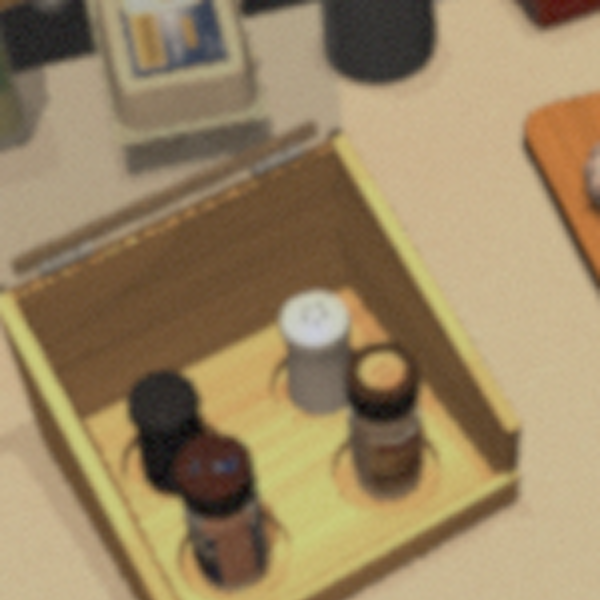

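View pics/s3.png

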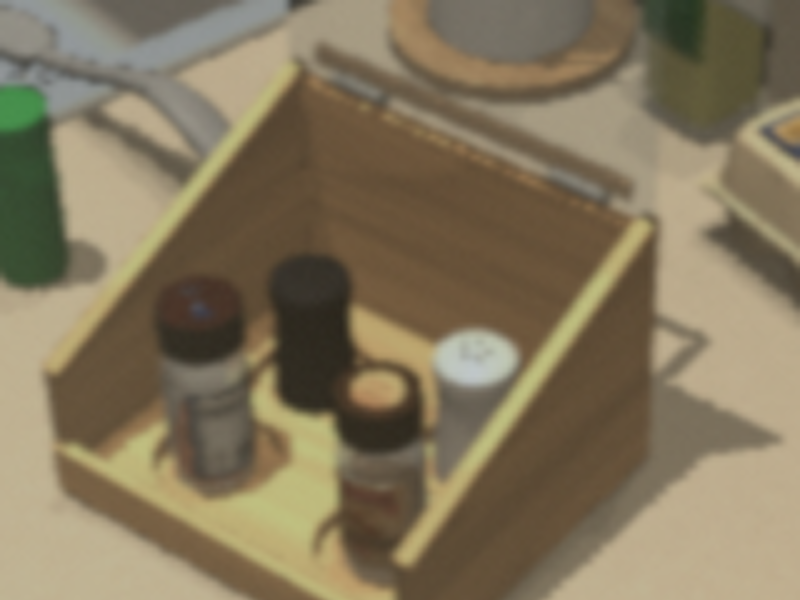

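Top crop: left (blue) jar cap (213,464), brown cap (384,370), pepper top (163,396), salt top (315,313). Side crop: (203,303), (377,386), (311,275), (475,347). Now refit the bin and triangulate the items.

```bash
cat > fit2.py <<'E'
from h import *
T=lambda u,v:(175+u/4,150+v/4)
S=lambda u,v:(170+u/5,145+v/5)
obs=[("top",T(5,297),(.095,.108,.152)),("top",T(338,137),(.095,-.108,.152)),("top",T(519,430),(-.095,-.108,.078)),("top",T(518,478),(-.095,-.108,.032)),
("side",S(297,65),(.095,.108,.152)),("side",S(655,225),(.095,-.108,.152)),("side",S(48,372),(-.095,.108,.078)),("side",S(58,447),(-.095,.108,.032)),("side",S(400,560),(-.095,-.100,.078))]
items={"blue":(T(213,464),S(203,303),.113),"brown":(T(384,370),S(377,386),.113),"pepper":(T(163,392),S(311,275),.085),"salt":(T(315,313),S(475,347),.085)}
res=lambda p:np.ravel([proj(n,w(p,X))-uv for n,uv,X in obs])
s=least_squares(res,P[:3],loss="soft_l1"); print(P[:3],s.x); print(np.round(res(s.x).reshape(-1,2),1).tolist())
def inb(p,X):
    c,s_=np.cos(p[2]),np.sin(p[2]); d=np.array(X[:2])-p[:2]; return np.array([c*d[0]+s_*d[1],-s_*d[0]+c*d[1]])
for k,(t,sd,z) in items.items():
    a=least_squares(lambda X:np.r_[proj("top",X)-t,proj("side",X)-sd],[.5,.15,.1]); 
    A,B=ray("top",t,z),ray("side",sd,z)
    print(k,"tri",np.round(a.x,4),round(a.cost,2),"bin",np.round(inb(s.x,a.x),4),"top@z",np.round(inb(s.x,A),4),"side@z",np.round(inb(s.x,B),4))
E
python3 fit2.py
```

```text
[0.49622227 0.16111827 0.24018386] [0.49479491 0.16086233 0.23696597]
[[-4.0, -2.6], [0.5, -3.5], [1.5, -0.2], [1.0, -1.2], [-0.4, -2.2], [0.9, -1.6], [-2.1, 0.2], [-1.8, -0.3], [-2.5, 1.2]]
blue tri [0.4431 0.2015 0.111 ] 0.2 bin [-0.0407  0.0517] top@z [-0.0429  0.0523] side@z [-0.041   0.0503]
brown tri [0.4666 0.1009 0.1157] 0.26 bin [-0.0414 -0.0516] top@z [-0.041  -0.0522] side@z [-0.0377 -0.0494]
pepper tri [0.5133 0.2147 0.0838] 0.0 bin [0.0306 0.048 ] top@z [0.03   0.0482] side@z [0.0294 0.047 ]
salt tri [0.5373 0.1202 0.0862] 0.29 bin [ 0.0318 -0.0495] top@z [ 0.0312 -0.0495] side@z [ 0.0346 -0.0483]
```

Items sit about 5 mm toward the front of the fitted bin in x, all four alike, and the handle run showed the same offset. So I shift the bin origin by −4.5 mm along its x; y is fine. Now the left pair.

```bash
python3 - <<'E'
import json,numpy as np
t=.23697; json.dump([.49479-.0047*np.cos(t),.16086-.0047*np.sin(t),t,1.96],open("pose.json","w"))
E
cat >> h.py <<'E'
TL=.374; RT=rot(TL,"y",-1)
ZT=Rn.from_rotvec(RT).as_matrix()[:,2]
def mv(G,v=.25): bot.line_to(np.asarray(G)+.019*ZT,rot=RT,max_speed=v)
def cup(x,y,gz): return w(P,(x,y,gz))
def spot(gz): return np.array([.45,-.17,gz])
def grab(G,top,lo,hi,first=False):
    A=np.array([G[0],G[1],top])
    mv(A); mv(G,.12); bot.set_gripper(0.,25)
    o=bot.current_opening()*92; print("grip",round(o,1),np.round(bot.current_contact_force(),1))
    assert lo<o<hi
    mv(A,.15)
def put(G,top,f=.58):
    A=np.array([G[0],G[1],top]); mv(A); mv(G,.1); print("put F",np.round(bot.current_contact_force(),1))
    bot.set_gripper(f); bot.hold(.2); mv(A,.15)
def swap(s,yj,yp):
    bot.set_gripper(.57)
    grab(cup(-.036,yj,.072),.21,38,45); put(spot(.086),.21)
    grab(cup(.036,yp,.062),.21,36,45); put(cup(-.036,s*.05,.063),.21)
    grab(spot(.085),.21,38,45); put(cup(.036,s*.05,.073),.21)
E
python3 - <<'E'
from h import *
try: swap(1,.051,.0485)
finally:
    print(bot.current_clock(),bot.current_ee_pos()); snap("side","s4.png",(130,80,450,320),2.5)
E
```

```text
grip 40.4 [-0.8  0.7  4.1]
put F [ 0.2 -0.7 -1. ]
grip 39.8 [-1.   1.8  2.5]
put F [ 0.3  0.2 -1.2]
grip 40.5 [-0.9  1.   4. ]
put F [-0.9 -0.4 -0.5]
40.8833 [0.51940943 0.21827842 0.19090494]
```

View pics/s4.png

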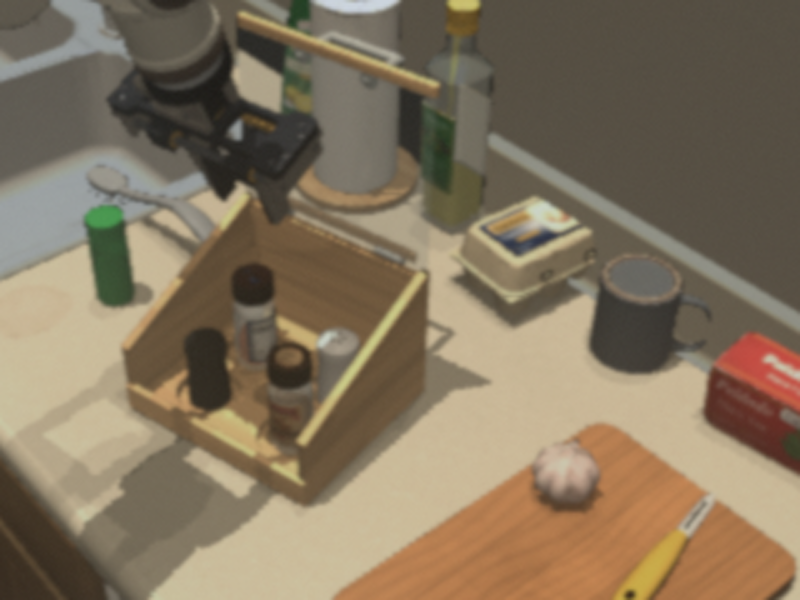

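The left pair is swapped, with the blue jar upright at (255,310) in the back and the pepper pot at (207,370) in front. The cover, garlic and peeler are undisturbed. Now the right pair.

Run:
```python
from h import *
try: swap(-1,-.051,-.049)
finally:
    mv(cup(-.05,.0,.40)); bot.goto(np.array([.22,.50,.40]),RT)
    print(bot.current_clock()); snap("side","s5.png",(150,80,350,280),3); snap("top","t5.png",(175,150,325,300),4)
```

```text
grip 40.7 [-0.4 -0.5  3.3]
put F [0.3 1.2 0. ]
grip 40.3 [-1.1  0.8  3.9]
put F [ 0.6  0.4 -0.6]
grip 40.4 [-1.2 -0.2  3.3]
put F [ 1.1  0.8 -1.6]
67.5667
```

View pics/s5.png

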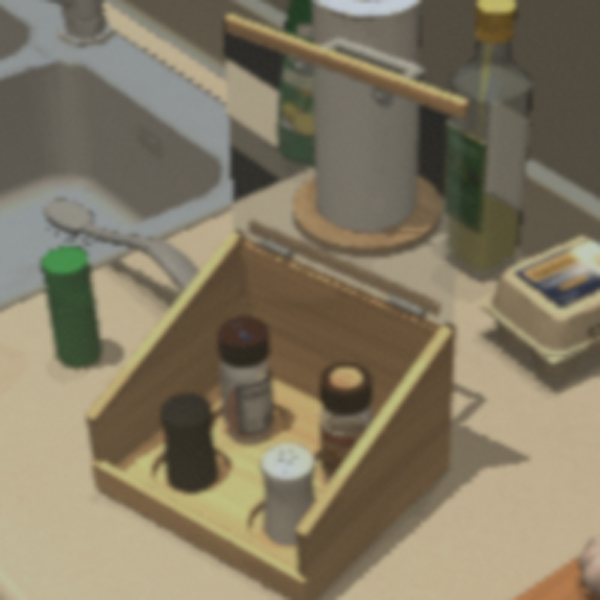

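View pics/t5.png

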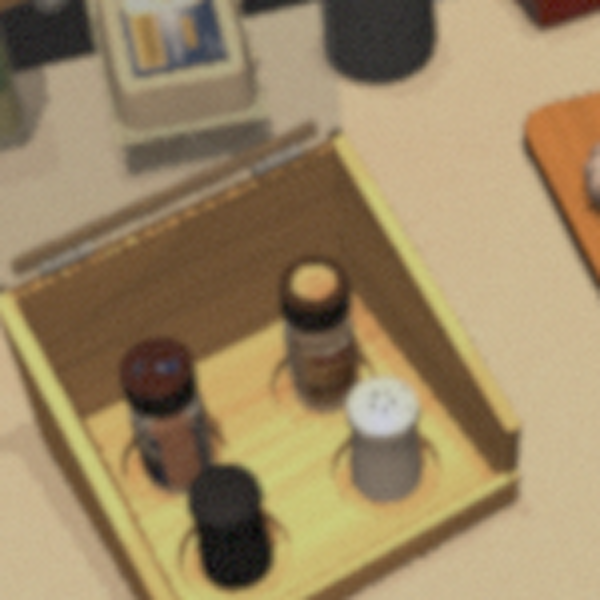

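All four are upright in the right cups: pots in front at (190,440) and (288,490), jars behind at (245,380) and (345,415) in the side view. Now close the cover.

Run:
```python
from h import *
r=rot(0,"x"); bx=np.array([np.cos(P[2]),np.sin(P[2]),0])
bot.set_gripper(.32)
bot.goto(w(P,(-.08,0,.43)),r)
H=w(P,cov(1.96,.17,.048)); off=np.array([0,0,-.016])
bot.line_to(H+[0,0,.10],max_speed=.25); bot.line_to(H+off,max_speed=.12)
print("pre",np.round(bot.current_contact_force(),1))
bot.set_gripper(0.,15); print("grip",bot.current_opening()*92,np.round(bot.current_contact_force(),1))
try:
  assert 8<bot.current_opening()*92<12
  for q in np.append(np.linspace(1.96,0,19)[1:],-.03):
    bot.line_to(w(P,cov(q,.17,.048))+off,max_speed=.1)
    f=np.array(bot.current_contact_force()); a=.374-q
    print(round(q,2),np.round(f,1),round(bot.current_opening()*92,1))
    rad=-bx*np.cos(a)-np.array([0,0,np.sin(a)])
    off=off+np.clip(f@rad*3e-4,-.003,.003)*rad*abs(np.cos(a))
    if np.linalg.norm(f)>35: break
finally:
  print(bot.current_clock(),off); snap("side","s6.png",(150,100,350,280),3)
```

```text
pre [-0.  0. -0.]
grip 9.352349731564827 [1.7 1.2 2.1]
1.85 [-0.8 -0.3  6.4] 9.5
1.74 [-2.   0.4  6.6] 9.4
1.63 [-2.7 -0.9  6.4] 9.1
1.52 [-2.5 -1.   3.8] 9.0
1.42 [-2.5 -2.2  0.9] 8.7
1.31 [-1.7 -1.  -0.9] 9.4
1.2 [-1.5 -2.8 -0.1] 8.8
1.09 [ 0.  -1.9 -3.1] 9.1
0.98 [-1.  -2.  -1.7] 9.3
0.87 [-0.  -1.4 -3. ] 9.7
0.76 [-0.5 -2.  -2.4] 9.0
0.65 [ 0.6 -0.9 -3.3] 9.3
0.54 [ 0.1  0.  -3.2] 9.4
0.44 [-1.1 -0.  -3.2] 9.4
0.33 [ 0.8  1.3 -3.5] 9.3
0.22 [-0.   0.9 -2.5] 9.4
0.11 [-0.5  0.6 -2.4] 9.4
0.0 [-0.5  2.  -3.4] 9.2
-0.03 [-6.6 -0.7  8.9] 9.1
79.425 [-0.00111377 -0.00026898 -0.01468359]
```

View pics/s6.png

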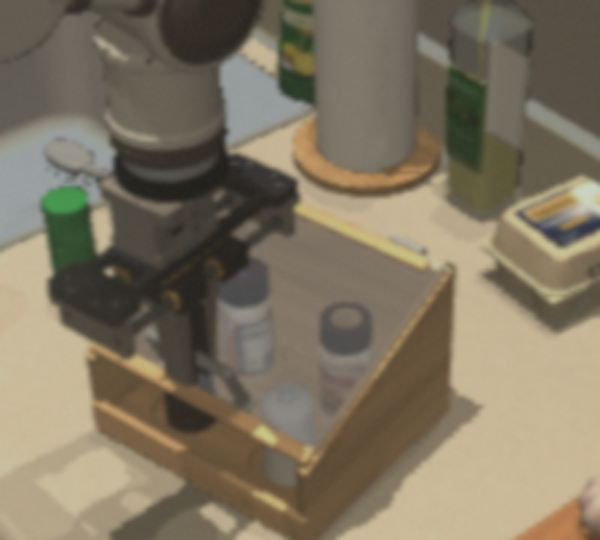

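The force flips to +9 N at the end, so the cover has met its stop, and the picture shows it lying on the cheeks. Press slightly more, release, retreat and check.

Run:
```python
from h import *
p=np.array(bot.current_ee_pos()); bot.line_to(p-[0,0,.004],max_speed=.05); print(np.round(bot.current_contact_force(),1))
bot.set_gripper(.5); bot.hold(.3); print(np.round(bot.current_contact_force(),1))
p=np.array(bot.current_ee_pos()); bot.line_to(p+[0,0,.2],max_speed=.15)
bot.goto(np.array([.22,.50,.40]),RT); bot.hold(.3); print(bot.current_clock())
snap("side","s7.png",(150,100,450,320),2.6)
```

```text
[-9.9 -1.4 16.6]
[-0.8  1.   0.2]
84.7333
```

View pics/s7.png

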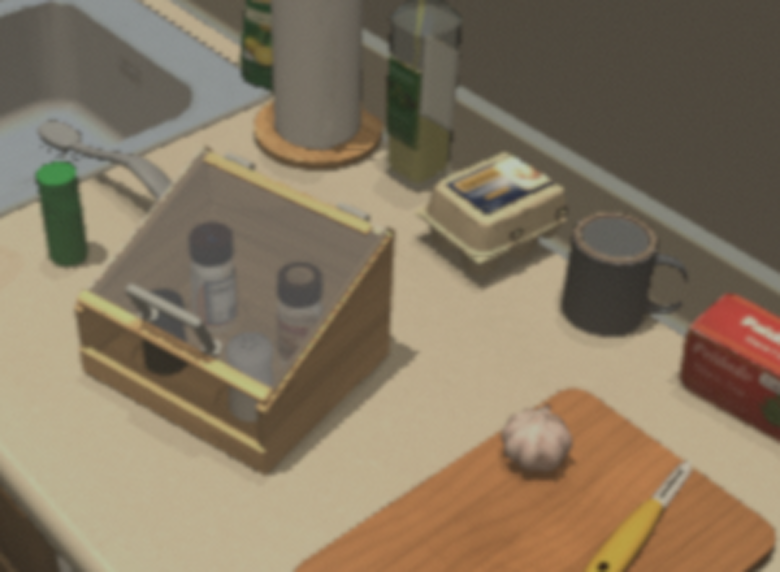

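The cover is shut, with its front edge (80,300)–(270,400) on the cheeks. All four items stand upright inside, and the garlic and peeler are where they were.

```bash
python3 -c "
from workcell import bot
print(bot.job_done())"
```

```text
the job is handed in; nothing more can be done
None
```

The job is handed in at about 85 s of the 144 s limit: both jars now stand in the back cups and both pots in the front cups, the cover is closed and released, and the garlic and peeler were left alone; no verdict was returned, but the last picture shows all of this.

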